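# Lock a telescopic sample arm at its long setting

## Task

Draw the square tube of the sample stand out from its post to its long setting: squeeze the spring button in the tube's side flush, slide the tube away from the post, and let the button pop all the way out into the tube's rear hole, hidden under the rubber boot, so that the tube is locked there. Feel for the stop and work gently, never wrenching the tube against the button, and do not disturb the loose beaker, bottle and vial.

Things in the scene. Friction and masses are not known exactly. Their poses are not given: they have to be found in the camera images.
- stand: Grey stand, fixed: base 100 x 240 mm, 14 mm high; post 44 x 36 mm, 97 mm high, at its -y end; a level 24 mm square steel bar runs from the post along +y inside the tube. Origin: on the worktop, right below the spring button. x: the way the button is pressed in (it is in the tube's -x side, facing the robot); y: the way the tube is drawn out; z: up.
- tube: Matt aluminium square tube, 30 x 30 mm, wall 2 mm, level, sliding on the bar; axis 65 mm above the worktop. Origin: on its axis at its first hole, axes as the stand's. Forward (+y) 105 mm of tube, then a grey cup, 33 mm wide, with a vial (top 42 mm above the axis). Behind: a ribbed black rubber boot, 44 mm wide, 26 to 142 mm behind the origin, moving with the tube.
- button: Steel spring button pin, 12 mm across, at mid-height of the tube's -x side, 65 mm above the worktop; it does not travel with the tube. At rest 4 mm proud of the tube: 0.5 mm of round shank, then a 45 degree cone 3.5 mm long with a 5 mm flat end. Origin: on its axis, in the plane of the tube's outer -x face when the button is out.
- button_tip (a point): Centre of the button's flat outer end, 19 mm from the tube's axis when the button is out.
- button_press (a joint): How far the button is pressed in, m: 0 fully out, 0.004 flush with the tube's outside, 0.006 riding under the wall between the holes. Spring: about 1.5 N at 0, 4 N flush, 5 N riding. Less than flush it locks the tube; squeezed flush, its cone lets the hole's edge push it under the wall when the tube is pulled with some 8 to 13 N. Along the tube its seat gives 1 mm per 20 N.
- tube_slide (a joint): How far the tube is drawn out, m: 0 with the button in the first hole, 0.068 to 0.116 in the rear hole, end stop 0.140. Once under the wall the button needs no pressing: the tube, gripped anywhere, slides with 2 to 4 N until the button springs out into the rear hole by itself (under the boot) and stops the tube within 2 mm. More than 20 N against the button is wrenching.
- beaker: Small glass beaker, 57 mm wide, 66 mm high, standing loose behind the stand; origin under its centre. Leave it alone.
- bottle: White reagent bottle with blue cap, 60 mm wide, 121 mm high, standing loose behind the stand; origin under its centre. Leave it alone.
- vial: Small capped glass vial, 24 mm wide, 54 mm high, standing loose to the right of the stand; origin under its centre. Leave it alone.
- first_hole (a point): Centre of the first hole (14 mm wide), at mid-height of the tube's -x side. The rear hole is alike, 68 to 116 mm behind it, hidden under the boot and differing from stand to stand: it must be felt. Squeeze here from above, across the stand's x: one pad on the button, the other on the opposite side; plain tube for 26 mm behind and 97 mm ahead.

How it is judged:
On the way, in this order (a step that is already met when the one before it is completed fails the run):
1. the button is squeezed flush while the tube is still at its first setting (value of joint button_press above 0.003 m and value of joint tube_slide below 0.006 m), for 0.1 s.
2. the tube slides out with the button riding inside it (value of joint button_press above 0.0045 m and value of joint tube_slide above 0.012 m), for 0.1 s.
At the end, for the whole second after the job is handed in: The button stands out of the rear hole to within 1.5 mm of its full height, the tube is drawn out 63 to 121 mm and at rest (under 10 mm/s) (value of joint button_press below 0.0015 m and value of joint tube_slide between 0.063 and 0.121 m and linear speed of tube below 0.01 m/s); the robot touches nothing.
It fails at once if the tube is wrenched against the button: more than 20 N between them (contact force between button and tube above 20 N).
It fails at once if the beaker, the bottle or the vial is disturbed: moved more than 20 mm (distance of any of beaker, bottle, vial from where it was at the start of the episode above 0.02 m).
It also fails if it takes over 42 s, if anything falls off the work surface, if the arm or the gripper's body presses on something with over 40 N, if the wrist force passes 120 N, or if a joint passes its speed limit or range.

## Robot

A 7-joint arm with a two-finger parallel gripper is mounted at the origin on a cart in front of the work surface, level with it; the furniture and walls round the work are solid. World frame = base frame: x ahead of the robot, y to its left, z up, the work surface at z = 0. Lengths are in m, angles in rad, forces in N, time in s.
With the tool pointing down it reaches from about 0.425 to 0.875 m from the base axis. Payload 4.7 kg.
Tool frame: the origin (TCP) lies on the mounting face of the last link; the fingertips stand 173 mm ahead of it and the grasp point (between the pads) lies 155 mm ahead of it; z points along the fingers, y is the direction in which the jaws open and shut (so a half turn about z gives the same grasp; the last joint's range is limited). The gripper opens to 85 mm and grips with 20 to 120 N. Pads are 22 mm wide; open, the fingers measure 114 mm over their backs; the gripper's body (76 mm by 85 mm) begins 54 mm behind the grasp point. The pads swing forward as they close: fully open they stand 13 mm farther back than shut.
Start: joints at [1.23, 0.321, -0.07, 1.45, 0.023, 1.371, -0.057], TCP at [0.226, -0.61, 0.405] pointing down, gripper open.
Joint ranges: [-2.86, 2.86], [-0.3, 2.09], [-1.38, 1.24], [0.06, 2.45], [-1.56, 4.7], [0.09, 2.05], [-2.69, 2.69]. Speed limits (rad/s): [2.57, 2.57, 3.14, 3.14, 3.14, 3.14, 3.14].

## Interface

Orientations are given as a rotation vector (axis times angle).
In Python, from plant import * gives the robot as it stands.
- The arm moves only by the tool drive_tool, never from a script. Its argument "targets" is one flat list of numbers, 7 for each row, row after row: the shift along the tool's x, y, z in cm, then the turn, a rotation vector about the tool's x, y, z in degrees, then the gripper's target within -1 to 1 (shut at 1, half-way at 0, fully open at -1). In form: [tx, ty, tz, wx, wy, wz, hand, tx, ty, tz, wx, wy, wz, hand, ...]. A call has 1 to 8 rows; each row is the pose to reach, as a shift and turn from the pose commanded when the call began, along the tool's axes at that moment; what a row does not reach only later rows make up. A row lasts 1/10 s, in which the tool goes at most 50 mm and 8.59 degrees, less where a joint would pass 70% of its speed; a pose out of reach is approached as far as the arm can. A call with a gripper value outside its range is refused whole. The fingers move at their own pace and stop on an object; "grip_force" is the grip in N (left out, the last holds). Time passes only in rows, so rows that repeat a pose let the fingers close. It gives the time, the measured TCP pose, the force and the opening at its end, in the units of the state.
- get_state(): the state, without advancing time (a new reading comes with each control period).
- read_camera(name): name is "scene" or "top"; returns a dict with "img" (384x512x3 uint8, red, green, blue), "fx", "fy", "cx", "cy" (pixels), "k1" (the pictures are not rectified: a ray, as slopes to the right and down, at radius r is drawn at 1 + k1 r^2 times it, then the intrinsics apply), "rvec" (rotation vector, rad) and "tvec" (3), from world to camera coordinates, as OpenCV has them. Camera axes: x right, y down, z forward; pixel columns grow to the right and rows downward; lengths in m; the calibration is good to about 2 mm. A picture is of the moment at which its call begins. There is no depth.
- hand_in(): hands the job in, once; it reports no verdict.
The state is a dict: "t": time; "joint_pos": joint angles; "qvel": joint speeds; "tau": joint torques, N m; "ee_pos": TCP position; "tool_rot": TCP orientation; "force": force on the tool from outside, world axes, zero at the start; "ft_torque": the same for the moment, N m; "opening": finger opening in m.
Only numpy, scipy, OpenCV 4.12 (cv2) and the standard library are available. Lean on these libraries where they do the work, as an engineer would, in place of code of your own. Each camera call takes 0.05 s, during which the arm holds its last target.

## Working session

There is one attempt and no reset: what is moved stays moved. The work goes in short steps, Python scripts to look and compute and a tool call to move; the robot and the scene stay as the last step left them, time stands still between calls to the robot, and variables do not carry over. Pictures are saved under pics/ and viewed, and the job is handed in when it is done.

Besides the shell and the picture viewer there is one more tool, called after "Emit:" by a JSON object that holds its "op" and its "data". drive_tool: Moves the arm, as the interface text tells. Its arguments: {"type":"object","properties":{"targets":{"type":"array"},"grip_force":{"type":"number"}},"required":["targets"]}

```bash
ls; mkdir -p pics; python3 - <<'E'
from plant import *
import cv2
s=get_state(); print({k:s[k] for k in s})
for n in ("scene","top"):
    c=read_camera(n); cv2.imwrite(f"pics/{n}0.png",c["img"][:,:,::-1]); print({k:c[k] for k in c if k!="img"})
    import pickle; pickle.dump(c,open(f"{n}0.pkl","wb"))
E
```

```text
pics
{'t': 0.0, 'joint_pos': array([ 1.23007849,  0.32180372, -0.07008808,  1.45168649,  0.02257946,
        1.37076056, -0.056895  ]), 'qvel': array([ 0.00010578,  0.00132432, -0.00159024, -0.00085157,  0.0001983 ,
        0.00080188, -0.00059094]), 'tau': array([ 1.14541746e-05, -4.93581676e+01, -3.82514214e-01, -3.14338446e+01,
        1.27910025e-02,  1.14052033e-02, -1.74291813e-05]), 'ee_pos': array([ 0.22572654, -0.60932709,  0.40362995]), 'tool_rot': array([-3.09047505e+00, -5.54159018e-01,  6.35732964e-04]), 'force': array([-1.4024331 , -0.1302072 ,  0.36888437]), 'ft_torque': array([-0.04713311, -0.04501995,  0.01596407]), 'opening': 0.08563074360873252}
{'fx': 420.0978291756751, 'fy': 420.0978291756751, 'cx': 258.75517529692297, 'cy': 193.0988362903663, 'k1': -0.10128729333269272, 'rvec': array([ 0.76374839, -2.24799431,  1.4270396 ]), 'tvec': array([0.44690996, 0.23707581, 0.5265323 ])}
{'fx': 351.46068559553567, 'fy': 351.46068559553567, 'cx': 260.93177777608815, 'cy': 188.82781838789657, 'k1': -0.08857981959471038, 'rvec': array([ 2.09563014, -2.12248081,  0.23940657]), 'tvec': array([-0.03698522,  0.59391965,  0.7887109 ])}
```

View pics/scene0.png

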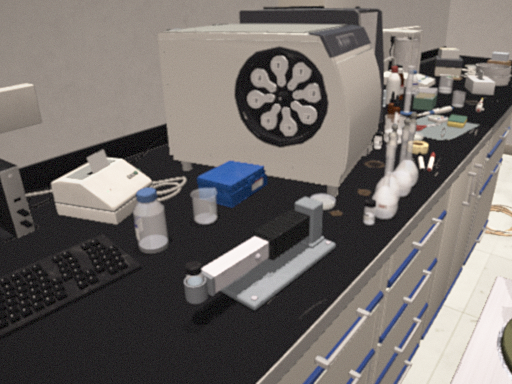

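View pics/top0.png

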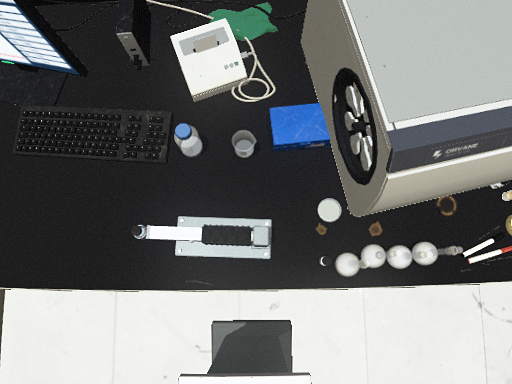

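The scene view shows the stand at about (275,250), with the cup at (195,285) and the post at (310,215). In the top view the base spans cols 177–271 and rows 217–259, the post is at (262,235) and the boot is at (227,235). I'll zoom in and measure.

```bash
cat > h.py <<'E'
import numpy as np, cv2, pickle
def ray(c,px):
    K=np.array([[c["fx"],0,c["cx"]],[0,c["fy"],c["cy"]],[0,0,1]])
    p=cv2.undistortPoints(np.array(px,float).reshape(-1,1,2),K,np.array([c["k1"],0,0,0,0.])).reshape(-1,2)
    R=cv2.Rodrigues(c["rvec"])[0]; o=-R.T@c["tvec"]
    d=np.c_[p,np.ones(len(p))]@R
    return o,d
def onz(c,px,z):
    o,d=ray(c,px); return o+d*((z-o[2])/d[:,2])[:,None]
def proj(c,P):
    K=np.array([[c["fx"],0,c["cx"]],[0,c["fy"],c["cy"]],[0,0,1]])
    return cv2.projectPoints(np.array(P,float).reshape(-1,1,3),c["rvec"],c["tvec"],K,np.array([c["k1"],0,0,0,0.]))[0].reshape(-1,2)
E
python3 - <<'E'
from h import *
t=pickle.load(open("top0.pkl","rb")); s=pickle.load(open("scene0.pkl","rb"))
a=t["img"][200:275,120:285]; cv2.imwrite("pics/topz.png",cv2.resize(a,None,fx=4.8,fy=4.8,interpolation=cv2.INTER_CUBIC)[:,:,::-1])
a=s["img"][185:315,170:345]; cv2.imwrite("pics/scz.png",cv2.resize(a,None,fx=4.5,fy=4.5,interpolation=cv2.INTER_CUBIC)[:,:,::-1])
b=onz(t,[(179,217),(271,220),(270,259),(177,256)],0.014); print(b)
E
```

```text
[[ 0.53389605  0.16444824  0.014     ]
 [ 0.52365133 -0.06941135  0.014     ]
 [ 0.42635378 -0.06509465  0.014     ]
 [ 0.43592484  0.16636924  0.014     ]]
```

View pics/topz.png

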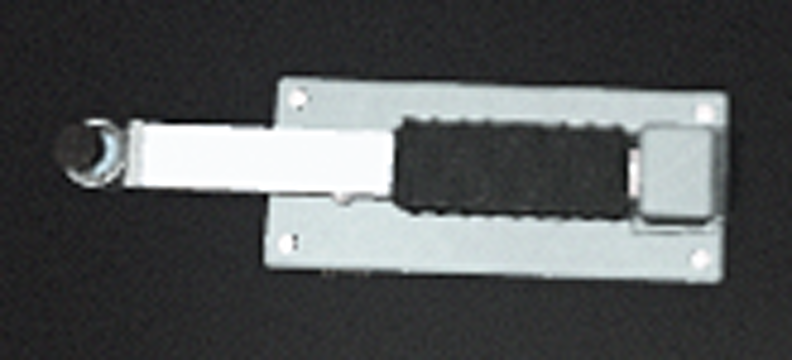

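View pics/scz.png

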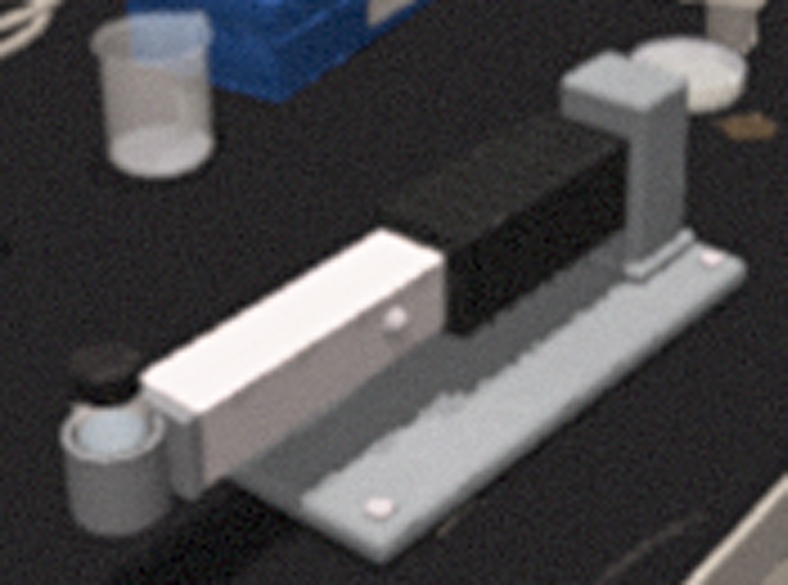

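```bash
python3 - <<'E'
from h import *
t=pickle.load(open("top0.pkl","rb")); s=pickle.load(open("scene0.pkl","rb"))
# tube edges at z=.080 via mask in top
g=cv2.cvtColor(t["img"],cv2.COLOR_RGB2GRAY)
m=(g>225).astype(np.uint8); n,l,st,_=cv2.connectedComponentsWithStats(m[200:275,120:285])
i=1+st[1:,4].argmax(); ys,xs=np.nonzero(l==i); print(st[i])
for lab,f in(("up",min),("dn",max)):
    P=[]
    for x in range(xs.min()+3,xs.max()-3):
        col=ys[xs==x]; P.append((x+120,f(col)+200+(-.5 if lab=="up" else .5)))
    W=onz(t,P,.080); v=cv2.fitLine(W[:,:2].astype(np.float32),cv2.DIST_HUBER,0,.01,.01).ravel(); print(lab,v,"yaw(deg) of y axis",np.degrees(np.arctan2(-v[0]*np.sign(v[1]),abs(v[1]))), "x at y=.1235",v[2]+v[0]/v[1]*(.1235-v[3]))
print("ends",onz(t,[(120+xs.min()-.5,232),(120+xs.max()+.5,234)],.08))
# scene top edges
z=lambda p:(p[0]/4.5+170-.4,p[1]/4.5+185-.4)
print("scene edges", onz(s,[z((192,413)),z((442,262)),z((145,380)),z((385,230))],.08))
# button triangulate
b=z((396,320)); bt=(345/4.8+120-.4,199/4.8+200-.4)
o1,d1=ray(s,[b]);o2,d2=ray(t,[bt])
A=np.c_[d1[0],-d2[0]];k=np.linalg.lstsq(A,o2-o1,rcond=None)[0];p1=o1+k[0]*d1[0];p2=o2+k[1]*d2[0];print("button",p1,p2)
print("scene button z.065",onz(s,[b],.065),"top",onz(t,[bt],.065))
zt=lambda p:(p[0]/4.8+120-.4,p[1]/4.8+200-.4)
B=onz(t,[zt(p) for p in((280,78),(727,93),(722,282),(264,268))],.014);print(B)
e=(B[0]+B[3]-B[1]-B[2])/2;print("base len",np.linalg.norm(e),"yaw",np.degrees(np.arctan2(-e[0],e[1])), B.mean(0))
print("boot edges",onz(t,[zt(p) for p in((395,160),(630,165))],.087))
E
```

```text
[ 29  26  53  15 671]
up [0.03697216 0.9993163  0.5030293  0.15941072] yaw(deg) of y axis -2.1188314 x at y=.1235 0.5017007
dn [0.03804309 0.9992761  0.47353858 0.17412868] yaw(deg) of y axis -2.180235 x at y=.1235 0.4716111
ends [[0.48968112 0.22045538 0.08      ]
 [0.48410455 0.0953628  0.08      ]]
scene edges [[0.48016393 0.22012404 0.08      ]
 [0.47135564 0.09745619 0.08      ]
 [0.50566888 0.21622786 0.08      ]
 [0.50261181 0.0918911  0.08      ]]
button [0.47269586 0.12334165 0.06787657] [0.46887693 0.12086006 0.06712645]
scene button z.065 [[0.47546826 0.1199447  0.065     ]] top [[0.46903222 0.12126385 0.065     ]]
[[ 0.53687314  0.16728787  0.014     ]
 [ 0.52626145 -0.06960925  0.014     ]
 [ 0.42794505 -0.06516475  0.014     ]
 [ 0.43735176  0.17244677  0.014     ]]
base len 0.23746536115655115 yaw -2.415742073260715 [0.48210785 0.05124016 0.014     ]
boot edges [[ 0.48590793  0.09337066  0.087     ]
 [ 0.4823082  -0.01969456  0.087     ]]
```

Triangulation and plane casts agree: the tube's top edges sit at x .4716/.5017 (30 mm apart, as it should be), so the axis is at x≈.4866. The yaw is about −2.2° and the button is at y≈.121. The base length comes out at .237 (true .240).

```bash
cat >> h.py <<'E'
from scipy.spatial.transform import Rotation as Ro
def rel(s,pos,yaw):  # yaw: deg of tool y in world, tool down
    R=Ro.from_rotvec(s["tool_rot"]); a=np.radians(yaw)
    y=np.array([np.cos(a),np.sin(a),0]); z=np.array([0,0,-1.]); x=np.cross(y,z)
    T=Ro.from_matrix(np.c_[x,y,z])
    return np.round(R.inv().apply(np.array(pos)-s["ee_pos"])*100,2), np.round(np.degrees((R.inv()*T).as_rotvec()),2)
E
python3 - <<'E'
from plant import *; from h import *
s=get_state(); print(rel(s,(.40,-.2,.405),-36),rel(s,(.487,.121,.30),-2.2))
t=pickle.load(open("top0.pkl","rb"));print(onz(t,[(325,262),(365,212),(240,150)],0.0))
E
```

```text
(array([ 30.56, -32.33,  -0.07]), array([-1.000e-01, -2.000e-02, -3.367e+01])) (array([ 49.88, -59.39,  10.47]), array([-9.000e-02, -5.000e-02, -6.747e+01]))
[[ 0.41680788 -0.20427978  0.        ]
 [ 0.54273118 -0.31574825  0.        ]
 [ 0.71556006  0.00973103  0.        ]]
```

Emit:
{"op": "drive_tool", "data": {"targets": [30.5, -32.3, 0, 0, 0, -33.7, -1, 30.5, -32.3, 0, 0, 0, -33.7, -1, 30.5, -32.3, 0, 0, 0, -33.7, -1, 30.5, -32.3, 0, 0, 0, -33.7, -1, 30.5, -32.3, 0, 0, 0, -33.7, -1, 30.5, -32.3, 0, 0, 0, -33.7, -1, 30.5, -32.3, 0, 0, 0, -33.7, -1, 30.5, -32.3, 0, 0, 0, -33.7, -1], "grip_force": 20}}

```text
t: 0.9
ee_pos: [0.3825, -0.2393, 0.4045]
tool_rot: [2.799, 1.427, -0.001]
force: [1.4, -0.3, 0.4]
opening: 0.0857
```

```bash
python3 - <<'E'
from plant import *; from h import *
s=get_state(); print(s["t"],s["ee_pos"],s["force"],s["joint_pos"],rel(s,(.487,.121,.30),-2.2))
E
```

```text
0.9 [ 0.38250709 -0.23929371  0.40447618] [ 1.40216021 -0.25623697  0.44074899] [ 0.95536098 -0.09452849 -0.4245746   1.90249552 -0.03961574  1.32551938
 -0.08595092] (array([ 35.3 , -12.71,  10.43]), array([-1.000e-02,  3.000e-02, -3.378e+01]))
```

Emit:
{"op": "drive_tool", "data": {"targets": [35.3, -12.7, 6, 0, 0, -33.8, -1, 35.3, -12.7, 6, 0, 0, -33.8, -1, 35.3, -12.7, 6, 0, 0, -33.8, -1, 35.3, -12.7, 6, 0, 0, -33.8, -1, 35.3, -12.7, 6, 0, 0, -33.8, -1, 35.3, -12.7, 6, 0, 0, -33.8, -1, 35.3, -12.7, 6, 0, 0, -33.8, -1, 35.3, -12.7, 6, 0, 0, -33.8, -1]}}

```text
t: 1.7
ee_pos: [0.4865, 0.1229, 0.3443]
tool_rot: [-2.258, -2.183, -0.002]
force: [0.5, 0.4, 0.3]
opening: 0.0855
```

```bash
python3 - <<'E'
from plant import *; from h import *
s=get_state(); print(s["t"],s["ee_pos"],s["force"],s["joint_pos"],rel(s,(.4865,.121,.30),-2.2))
E
```

```text
1.7 [0.48649009 0.12288296 0.34433307] [0.4616292  0.40513086 0.29567505] [ 0.53283193  0.10756032 -0.87085611  1.86705076  0.08645032  1.20577414
 -0.39986547] (array([-0.2 ,  0.01,  4.43]), array([ 0.  , -0.09,  0.26]))
```

Emit:
{"op": "drive_tool", "data": {"targets": [-0.2, 0, 4.5, 0, 0, 0.2, -1, -0.2, 0, 9, 0, 0, 0.2, -1, -0.2, 0, 12.4, 0, 0, 0.2, -1, -0.2, 0, 12.4, 0, 0, 0.2, -1, -0.2, 0, 12.4, 0, 0, 0.2, -1]}}

```text
t: 2.2
ee_pos: [0.4867, 0.1171, 0.2209]
tool_rot: [-2.266, -2.175, 0.001]
force: [0.9, -0.2, 0.4]
opening: 0.0855
```

```bash
python3 - <<'E'
from plant import *; from h import *
s=get_state(); print(s["t"],s["ee_pos"],s["force"],s["joint_pos"],rel(s,(.4865,.121,.22),-2.2))
for n in ("scene","top"):
    c=read_camera(n)
    q=proj(c,(.487,.121,.08))[0].astype(int); a=c["img"][q[1]-60:q[1]+70,q[0]-90:q[0]+90]
    cv2.imwrite(f"pics/{n}1.png",cv2.resize(a,None,fx=4,fy=4,interpolation=cv2.INTER_CUBIC)[:,:,::-1]); print(q)
E
```

```text
2.2 [0.48674852 0.11705495 0.22094003] [ 0.931359   -0.20766987  0.38998798] [ 0.46462867  0.28157072 -0.83050178  1.99188594  0.24984948  0.97264491
 -0.52973221] (array([ 0.39, -0.04,  0.09]), array([-0.06, -0.03, -0.15]))
[251 245]
[190 232]
```

View pics/scene1.png

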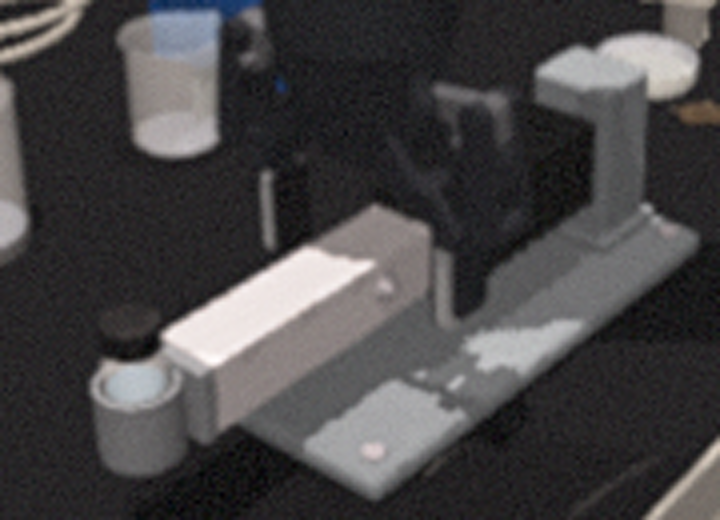

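View pics/top1.png

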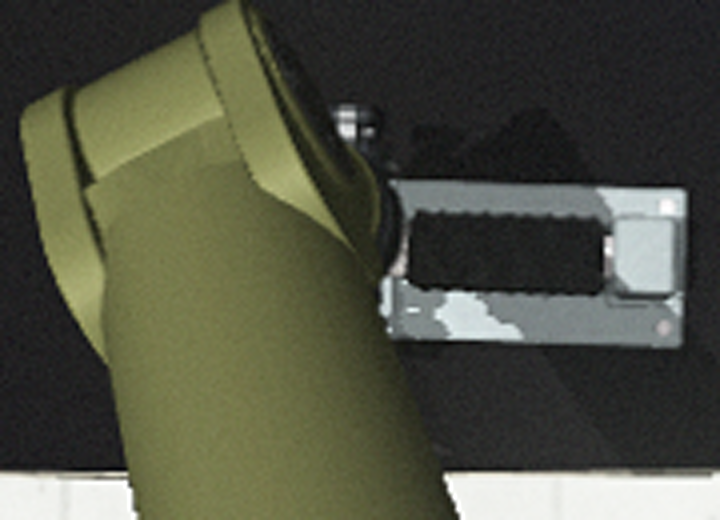

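```bash
python3 - <<'E'
from h import *
s=pickle.load(open("scene0.pkl","rb"))
z=lambda p:(p[0]/4+161-.4,p[1]/4+185-.4)
print(onz(s,[z((436,318)),z((452,328)),z((484,305)),z((262,245)),z((276,250))],.061), onz(s,[z((383,288))],.065))
print(proj(s,[(.444,.128,.061),(.444,.106,.061),(.4675,.121,.065)]))
E
```

```text
[[0.44879846 0.12284168 0.061     ]
 [0.43953198 0.1246272  0.061     ]
 [0.43873467 0.10395596 0.061     ]
 [0.54199675 0.12352761 0.061     ]
 [0.53444143 0.12292999 0.061     ]] [[0.47547679 0.12321162 0.065     ]]
[[270.0632417  266.61983833]
 [278.21801905 260.33622036]
 [261.04464642 257.61482549]]
```

The pads' front edge images at y≈.124 where .128 is expected, so the images sit about 3 mm low in y. I shift the tool +6 mm, which centres the pads on the button at y≈.123, then close.

Emit:
{"op": "drive_tool", "data": {"targets": [0.6, 0, 0.1, 0, 0, 0, -0.2, 0.6, 0, 0.1, 0, 0, 0, 0, 0.6, 0, 0.1, 0, 0, 0, 0.05, 0.6, 0, 0.1, 0, 0, 0, 0.1], "grip_force": 20}}

```text
t: 2.7
ee_pos: [0.4871, 0.1229, 0.2201]
tool_rot: [2.266, 2.175, 0.0]
force: [0.3, 0.7, -0.8]
opening: 0.0382
```

```bash
python3 - <<'E'
from plant import *; from h import *
s=get_state(); print(s["t"],s["ee_pos"],s["force"],s["opening"])
E
```

```text
2.7 [0.48710558 0.12288324 0.22008395] [ 0.28930644  0.73254971 -0.77286878] 0.03820561047722995
```

Emit:
{"op": "drive_tool", "data": {"targets": [0, 0, 0, 0, 0, 0, 0.2, 0, 0, 0, 0, 0, 0, 0.3, 0, 0, 0, 0, 0, 0, 0.4, 0, 0, 0, 0, 0, 0, 0.6, 0, 0, 0, 0, 0, 0, 0.8, 0, 0, 0, 0, 0, 0, 0.8]}}

```text
t: 3.3
ee_pos: [0.4873, 0.1228, 0.2199]
tool_rot: [2.267, 2.174, 0.001]
force: [1.1, -0.7, 1.4]
opening: 0.0298
```

```bash
python3 - <<'E'
from plant import *; from h import *
s=get_state(); print(s["t"],s["ee_pos"],s["force"],s["opening"])
c=read_camera("scene")
a=c["img"][185:315,161:341]
cv2.imwrite(f"pics/scene2.png",cv2.resize(a,None,fx=4,fy=4,interpolation=cv2.INTER_CUBIC)[:,:,::-1])
E
```

```text
3.3 [0.48726144 0.12275574 0.21987341] [ 1.08804073 -0.70766989  1.44559555] 0.02980731888113606
```

View pics/scene2.png

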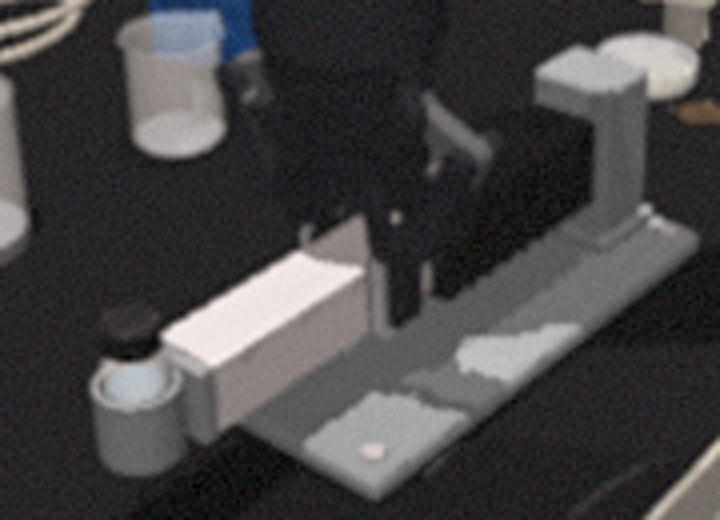

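The opening is 29.8 mm, so both pads are on the tube and the button is flush. Now I pull gently.

Emit:
{"op": "drive_tool", "data": {"targets": [0.05, 0, 0, 0, 0, 0, 0.8, 0.1, 0, 0, 0, 0, 0, 0.8, 0.15, 0, 0, 0, 0, 0, 0.8, 0.2, 0, 0, 0, 0, 0, 0.8]}}

```text
t: 3.75
ee_pos: [0.4873, 0.1244, 0.2198]
tool_rot: [2.267, 2.174, -0.0]
force: [0.7, -3.7, 4.7]
opening: 0.0297
```

Emit:
{"op": "drive_tool", "data": {"targets": [0.05, 0, 0, 0, 0, 0, 0.8, 0.1, 0, 0, 0, 0, 0, 0.8]}}

```text
t: 3.95
ee_pos: [0.4874, 0.1257, 0.2199]
tool_rot: [2.267, 2.174, 0.0]
force: [0.4, -4.3, 4.5]
opening: 0.03
```

Emit:
{"op": "drive_tool", "data": {"targets": [0.05, 0, 0, 0, 0, 0, 0.8, 0.1, 0, 0, 0, 0, 0, 0.8]}}

```text
t: 4.15
ee_pos: [0.4874, 0.1265, 0.2198]
tool_rot: [2.267, 2.174, -0.0]
force: [0.8, -6.0, 6.4]
opening: 0.0299
```

Emit:
{"op": "drive_tool", "data": {"targets": [0.05, 0, 0, 0, 0, 0, 0.8, 0.1, 0, 0, 0, 0, 0, 0.8]}}

```text
t: 4.35
ee_pos: [0.4875, 0.127, 0.2199]
tool_rot: [2.267, 2.173, -0.002]
force: [-0.4, -7.5, 5.9]
opening: 0.0295
```

Emit:
{"op": "drive_tool", "data": {"targets": [0.05, 0, 0, 0, 0, 0, 0.8, 0.1, 0, 0, 0, 0, 0, 0.8]}}

```text
t: 4.55
ee_pos: [0.4876, 0.1276, 0.2198]
tool_rot: [2.266, 2.173, -0.003]
force: [-0.2, -8.3, 8.0]
opening: 0.0299
```

Emit:
{"op": "drive_tool", "data": {"targets": [0.05, 0, 0, 0, 0, 0, 0.8, 0.1, 0, 0, 0, 0, 0, 0.8]}}

```text
t: 4.75
ee_pos: [0.4876, 0.128, 0.2198]
tool_rot: [2.266, 2.172, -0.004]
force: [-0.4, -9.6, 8.0]
opening: 0.0302
```

```bash
python3 - <<'E'
from plant import *; from h import *
s=get_state(); print(s["t"],s["ee_pos"],s["force"],s["opening"])
c=read_camera("scene")
a=c["img"][185:315,161:341]
cv2.imwrite(f"pics/scene3.png",cv2.resize(a,None,fx=4,fy=4,interpolation=cv2.INTER_CUBIC)[:,:,::-1])
E
```

```text
4.75 [0.48760758 0.12804161 0.21979472] [-0.41332774 -9.63730144  7.96768913] 0.03015404056406716
```

View pics/scene3.png

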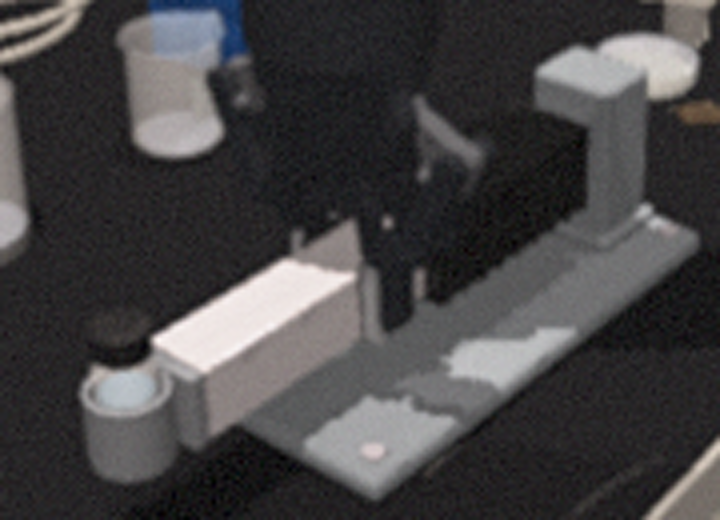

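The cup edge moved from (215,443) to (203,448) in the zoom, about 4–5 mm. The tube is following and the button is starting to go under the wall, so I keep pulling gently.

Emit:
{"op": "drive_tool", "data": {"targets": [0.05, 0, 0, 0, 0, 0, 0.8, 0.1, 0, 0, 0, 0, 0, 0.8]}}

```text
t: 5.0
ee_pos: [0.4877, 0.1288, 0.2198]
tool_rot: [2.266, 2.172, -0.005]
force: [-0.8, -9.8, 9.2]
opening: 0.0299
```

Emit:
{"op": "drive_tool", "data": {"targets": [0.05, 0, 0, 0, 0, 0, 0.8, 0.1, 0, 0, 0, 0, 0, 0.8]}}

```text
t: 5.2
ee_pos: [0.4876, 0.1325, 0.2199]
tool_rot: [-2.267, -2.175, -0.003]
force: [2.6, -1.1, 3.2]
opening: 0.0299
```

It broke through (force dropped from 9.8 to 1.1 N). The tube is sliding with the button riding under the wall.

Emit:
{"op": "drive_tool", "data": {"targets": [0.2, 0, 0, 0, 0, 0, 0.8, 0.4, 0, 0, 0, 0, 0, 0.8, 0.6, 0, 0, 0, 0, 0, 0.8, 0.8, 0, 0, 0, 0, 0, 0.8, 1.0, 0, 0, 0, 0, 0, 0.8, 1.2, 0, 0, 0, 0, 0, 0.8, 1.4, 0, 0, 0, 0, 0, 0.8, 1.6, 0, 0, 0, 0, 0, 0.8]}}

```text
t: 6.0
ee_pos: [0.4884, 0.1477, 0.2199]
tool_rot: [2.267, 2.174, 0.0]
force: [2.5, -4.0, 5.2]
opening: 0.0297
```

```bash
python3 - <<'E'
from plant import *; from h import *
s=get_state(); print(s["t"],s["ee_pos"],s["force"],s["opening"],s["joint_pos"])
c=read_camera("scene")
a=c["img"][185:315,161:341]
cv2.imwrite(f"pics/scene4.png",cv2.resize(a,None,fx=4,fy=4,interpolation=cv2.INTER_CUBIC)[:,:,::-1])
E
```

```text
6.0 [0.48838864 0.14768269 0.21985447] [ 2.52559359 -4.01797175  5.19675264] 0.029715820092513466 [ 0.4028282   0.30779742 -0.8349373   1.97087172  0.27523227  0.9780578
 -0.60618706]
```

View pics/scene4.png

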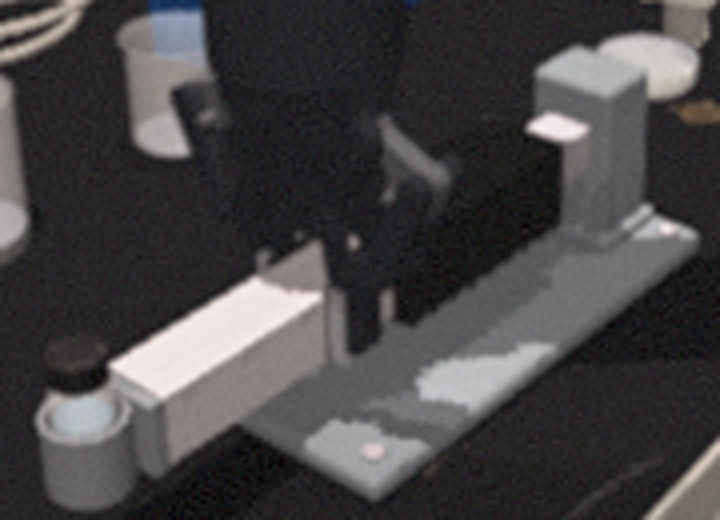

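The tube is out about 24 mm, with the steel bar now showing at the post (555,128 in the zoom). On to just short of the feeling range.

Emit:
{"op": "drive_tool", "data": {"targets": [0.2, 0, 0, 0, 0, 0, 0.8, 0.4, 0, 0, 0, 0, 0, 0.8, 0.6, 0, 0, 0, 0, 0, 0.8, 0.8, 0, 0, 0, 0, 0, 0.8, 1.0, 0, 0, 0, 0, 0, 0.8, 1.2, 0, 0, 0, 0, 0, 0.8, 1.4, 0, 0, 0, 0, 0, 0.8, 1.6, 0, 0, 0, 0, 0, 0.8]}}

```text
t: 6.85
ee_pos: [0.4891, 0.1636, 0.2198]
tool_rot: [2.267, 2.174, 0.0]
force: [2.2, -4.1, 5.4]
opening: 0.0297
```

Emit:
{"op": "drive_tool", "data": {"targets": [0.2, 0, 0, 0, 0, 0, 0.8, 0.4, 0, 0, 0, 0, 0, 0.8, 0.6, 0, 0, 0, 0, 0, 0.8, 0.8, 0, 0, 0, 0, 0, 0.8, 1.0, 0, 0, 0, 0, 0, 0.8, 1.2, 0, 0, 0, 0, 0, 0.8, 1.4, 0, 0, 0, 0, 0, 0.8, 1.6, 0, 0, 0, 0, 0, 0.8]}}

```text
t: 7.65
ee_pos: [0.4898, 0.1797, 0.2198]
tool_rot: [2.267, 2.174, 0.001]
force: [3.5, -4.5, 4.3]
opening: 0.0297
```

Emit:
{"op": "drive_tool", "data": {"targets": [0.1, 0, 0, 0, 0, 0, 0.8, 0.2, 0, 0, 0, 0, 0, 0.8, 0.3, 0, 0, 0, 0, 0, 0.8, 0.4, 0, 0, 0, 0, 0, 0.8, 0.5, 0, 0, 0, 0, 0, 0.8, 0.6, 0, 0, 0, 0, 0, 0.8]}}

```text
t: 8.25
ee_pos: [0.49, 0.1857, 0.2199]
tool_rot: [2.267, 2.174, 0.001]
force: [3.6, -3.8, 4.7]
opening: 0.0301
```

Emit:
{"op": "drive_tool", "data": {"targets": [0.06, 0, 0, 0, 0, 0, 0.8, 0.12, 0, 0, 0, 0, 0, 0.8, 0.18, 0, 0, 0, 0, 0, 0.8, 0.24, 0, 0, 0, 0, 0, 0.8, 0.3, 0, 0, 0, 0, 0, 0.8]}}

```text
t: 8.75
ee_pos: [0.4902, 0.1886, 0.2199]
tool_rot: [2.267, 2.174, 0.001]
force: [3.3, -3.7, 4.4]
opening: 0.0297
```

Emit:
{"op": "drive_tool", "data": {"targets": [0.06, 0, 0, 0, 0, 0, 0.8, 0.12, 0, 0, 0, 0, 0, 0.8, 0.18, 0, 0, 0, 0, 0, 0.8, 0.24, 0, 0, 0, 0, 0, 0.8, 0.3, 0, 0, 0, 0, 0, 0.8]}}

```text
t: 9.25
ee_pos: [0.4903, 0.1916, 0.2199]
tool_rot: [2.267, 2.174, 0.001]
force: [3.5, -3.8, 5.3]
opening: 0.0298
```

Emit:
{"op": "drive_tool", "data": {"targets": [0.06, 0, 0, 0, 0, 0, 0.8, 0.12, 0, 0, 0, 0, 0, 0.8, 0.18, 0, 0, 0, 0, 0, 0.8, 0.24, 0, 0, 0, 0, 0, 0.8, 0.3, 0, 0, 0, 0, 0, 0.8]}}

```text
t: 9.75
ee_pos: [0.4904, 0.1946, 0.2198]
tool_rot: [2.267, 2.174, 0.001]
force: [2.9, -4.1, 4.7]
opening: 0.0295
```

Emit:
{"op": "drive_tool", "data": {"targets": [0.06, 0, 0, 0, 0, 0, 0.8, 0.12, 0, 0, 0, 0, 0, 0.8, 0.18, 0, 0, 0, 0, 0, 0.8, 0.24, 0, 0, 0, 0, 0, 0.8, 0.3, 0, 0, 0, 0, 0, 0.8]}}

```text
t: 10.25
ee_pos: [0.4906, 0.1976, 0.2199]
tool_rot: [2.267, 2.174, 0.001]
force: [3.5, -3.8, 5.3]
opening: 0.03
```

Emit:
{"op": "drive_tool", "data": {"targets": [0.06, 0, 0, 0, 0, 0, 0.8, 0.12, 0, 0, 0, 0, 0, 0.8, 0.18, 0, 0, 0, 0, 0, 0.8, 0.24, 0, 0, 0, 0, 0, 0.8, 0.3, 0, 0, 0, 0, 0, 0.8]}}

```text
t: 10.75
ee_pos: [0.4907, 0.2005, 0.2199]
tool_rot: [2.267, 2.174, 0.001]
force: [3.7, -3.4, 4.7]
opening: 0.0294
```

Emit:
{"op": "drive_tool", "data": {"targets": [0.06, 0, 0, 0, 0, 0, 0.8, 0.12, 0, 0, 0, 0, 0, 0.8, 0.18, 0, 0, 0, 0, 0, 0.8, 0.24, 0, 0, 0, 0, 0, 0.8, 0.3, 0, 0, 0, 0, 0, 0.8]}}

```text
t: 11.25
ee_pos: [0.4909, 0.2035, 0.2199]
tool_rot: [2.267, 2.174, 0.001]
force: [3.7, -4.6, 5.1]
opening: 0.0297
```

Emit:
{"op": "drive_tool", "data": {"targets": [0.06, 0, 0, 0, 0, 0, 0.8, 0.12, 0, 0, 0, 0, 0, 0.8, 0.18, 0, 0, 0, 0, 0, 0.8, 0.24, 0, 0, 0, 0, 0, 0.8, 0.3, 0, 0, 0, 0, 0, 0.8]}}

```text
t: 11.75
ee_pos: [0.491, 0.2065, 0.2199]
tool_rot: [2.267, 2.174, 0.001]
force: [4.6, -4.1, 5.1]
opening: 0.0296
```

Emit:
{"op": "drive_tool", "data": {"targets": [0.06, 0, 0, 0, 0, 0, 0.8, 0.12, 0, 0, 0, 0, 0, 0.8, 0.18, 0, 0, 0, 0, 0, 0.8, 0.24, 0, 0, 0, 0, 0, 0.8, 0.3, 0, 0, 0, 0, 0, 0.8]}}

```text
t: 12.25
ee_pos: [0.4912, 0.2095, 0.2199]
tool_rot: [2.267, 2.174, 0.001]
force: [4.1, -4.0, 4.3]
opening: 0.0297
```

Emit:
{"op": "drive_tool", "data": {"targets": [0.06, 0, 0, 0, 0, 0, 0.8, 0.12, 0, 0, 0, 0, 0, 0.8, 0.18, 0, 0, 0, 0, 0, 0.8, 0.24, 0, 0, 0, 0, 0, 0.8, 0.3, 0, 0, 0, 0, 0, 0.8]}}

```text
t: 12.75
ee_pos: [0.4913, 0.2124, 0.2199]
tool_rot: [2.267, 2.174, 0.001]
force: [4.3, -4.6, 4.5]
opening: 0.0302
```

Emit:
{"op": "drive_tool", "data": {"targets": [0.06, 0, 0, 0, 0, 0, 0.8, 0.12, 0, 0, 0, 0, 0, 0.8, 0.18, 0, 0, 0, 0, 0, 0.8, 0.24, 0, 0, 0, 0, 0, 0.8, 0.3, 0, 0, 0, 0, 0, 0.8]}}

```text
t: 13.25
ee_pos: [0.4914, 0.2155, 0.2199]
tool_rot: [2.267, 2.174, 0.001]
force: [3.3, -4.6, 5.0]
opening: 0.0298
```

Emit:
{"op": "drive_tool", "data": {"targets": [0.06, 0, 0, 0, 0, 0, 0.8, 0.12, 0, 0, 0, 0, 0, 0.8, 0.18, 0, 0, 0, 0, 0, 0.8, 0.24, 0, 0, 0, 0, 0, 0.8, 0.3, 0, 0, 0, 0, 0, 0.8]}}

```text
t: 13.75
ee_pos: [0.4916, 0.2185, 0.2199]
tool_rot: [2.267, 2.174, 0.001]
force: [3.2, -3.7, 4.1]
opening: 0.0295
```

```bash
python3 - <<'E'
from plant import *; from h import *
c=read_camera("scene")
a=c["img"][185:335,131:331]
cv2.imwrite(f"pics/scene5.png",cv2.resize(a,None,fx=4,fy=4,interpolation=cv2.INTER_CUBIC)[:,:,::-1])
E
```

```text
(no output)
```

View pics/scene5.png

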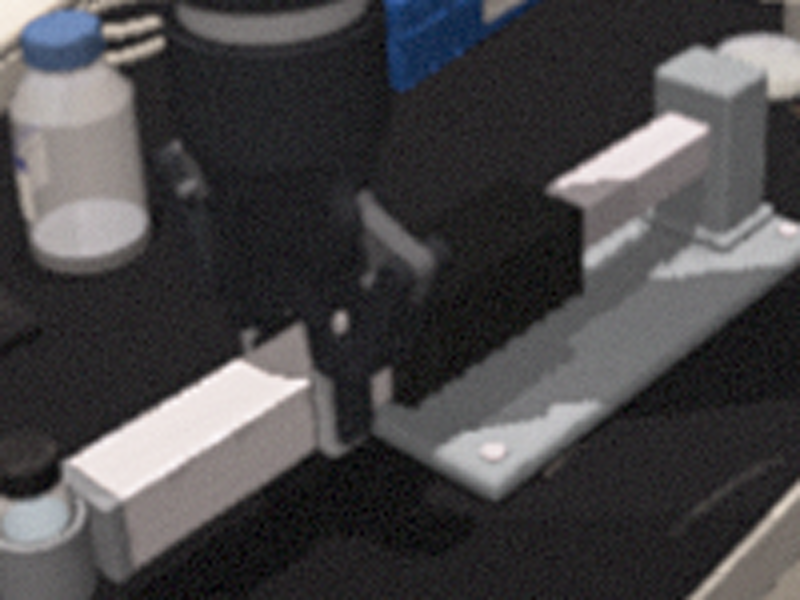

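The tube follows the gripper: the bar is exposed from (570,190) to (690,130) and the boot is well clear of the post. Nothing is near the gripper. I carry on feeling.

Emit:
{"op": "drive_tool", "data": {"targets": [0.06, 0, 0, 0, 0, 0, 0.8, 0.12, 0, 0, 0, 0, 0, 0.8, 0.18, 0, 0, 0, 0, 0, 0.8, 0.24, 0, 0, 0, 0, 0, 0.8, 0.3, 0, 0, 0, 0, 0, 0.8]}}

```text
t: 14.3
ee_pos: [0.4917, 0.2224, 0.2199]
tool_rot: [2.267, 2.175, 0.004]
force: [5.7, -0.2, 2.7]
opening: 0.0297
```

The force dropped to about 0 and the tube jumped ahead 0.9 mm, which suggests the button is entering the hole. I feel for the stop in fine steps.

Emit:
{"op": "drive_tool", "data": {"targets": [0.05, 0, 0, 0, 0, 0, 0.8, 0.1, 0, 0, 0, 0, 0, 0.8]}}

```text
t: 14.5
ee_pos: [0.4917, 0.223, 0.2199]
tool_rot: [2.266, 2.175, 0.002]
force: [5.8, -2.0, 3.7]
opening: 0.03
```

Emit:
{"op": "drive_tool", "data": {"targets": [0.05, 0, 0, 0, 0, 0, 0.8, 0.1, 0, 0, 0, 0, 0, 0.8]}}

```text
t: 14.7
ee_pos: [0.4918, 0.2239, 0.2199]
tool_rot: [2.267, 2.174, 0.002]
force: [5.4, -1.9, 3.1]
opening: 0.03
```

Emit:
{"op": "drive_tool", "data": {"targets": [0.05, 0, 0, 0, 0, 0, 0.8, 0.1, 0, 0, 0, 0, 0, 0.8]}}

```text
t: 14.9
ee_pos: [0.4918, 0.2249, 0.2199]
tool_rot: [2.267, 2.174, 0.002]
force: [4.6, -1.7, 3.5]
opening: 0.0298
```

Emit:
{"op": "drive_tool", "data": {"targets": [0.05, 0, 0, 0, 0, 0, 0.8, 0.1, 0, 0, 0, 0, 0, 0.8]}}

```text
t: 15.1
ee_pos: [0.4919, 0.2255, 0.2199]
tool_rot: [2.266, 2.174, 0.001]
force: [4.2, -4.5, 4.7]
opening: 0.03
```

Emit:
{"op": "drive_tool", "data": {"targets": [0.05, 0, 0, 0, 0, 0, 0.8, 0.1, 0, 0, 0, 0, 0, 0.8]}}

```text
t: 15.3
ee_pos: [0.4919, 0.2259, 0.2199]
tool_rot: [2.266, 2.173, -0.001]
force: [4.0, -6.2, 6.7]
opening: 0.0299
```

The force is rising at a stop. One more small pull to confirm.

Emit:
{"op": "drive_tool", "data": {"targets": [0.05, 0, 0, 0, 0, 0, 0.8, 0.1, 0, 0, 0, 0, 0, 0.8]}}

```text
t: 15.5
ee_pos: [0.492, 0.2264, 0.2198]
tool_rot: [2.266, 2.172, -0.003]
force: [3.3, -7.4, 7.6]
opening: 0.0301
```

Emit:
{"op": "drive_tool", "data": {"targets": [-0.1, 0, 0, 0, 0, 0, 0.8, -0.2, 0, 0, 0, 0, 0, 0.8, -0.3, 0, 0, 0, 0, 0, 0.8, -0.35, 0, 0, 0, 0, 0, 0.8]}}

```text
t: 15.9
ee_pos: [0.4917, 0.2249, 0.2199]
tool_rot: [-2.267, -2.175, -0.004]
force: [6.7, 1.3, 1.6]
opening: 0.0296
```

Unloaded. I check that it also locks backwards with gentle small steps.

Emit:
{"op": "drive_tool", "data": {"targets": [-0.05, 0, 0, 0, 0, 0, 0.8, -0.1, 0, 0, 0, 0, 0, 0.8, -0.15, 0, 0, 0, 0, 0, 0.8, -0.2, 0, 0, 0, 0, 0, 0.8]}}

```text
t: 16.3
ee_pos: [0.4916, 0.2236, 0.2199]
tool_rot: [-2.266, -2.175, -0.006]
force: [5.8, 2.3, 0.5]
opening: 0.0297
```

Emit:
{"op": "drive_tool", "data": {"targets": [-0.05, 0, 0, 0, 0, 0, 0.8, -0.1, 0, 0, 0, 0, 0, 0.8, -0.15, 0, 0, 0, 0, 0, 0.8, -0.2, 0, 0, 0, 0, 0, 0.8]}}

```text
t: 16.7
ee_pos: [0.4915, 0.2219, 0.2199]
tool_rot: [-2.265, -2.175, -0.007]
force: [7.0, 3.9, -0.7]
opening: 0.0296
```

Emit:
{"op": "drive_tool", "data": {"targets": [-0.05, 0, 0, 0, 0, 0, 0.8, -0.1, 0, 0, 0, 0, 0, 0.8, -0.15, 0, 0, 0, 0, 0, 0.8, -0.2, 0, 0, 0, 0, 0, 0.8]}}

```text
t: 17.1
ee_pos: [0.4914, 0.221, 0.2199]
tool_rot: [-2.263, -2.175, -0.011]
force: [9.0, 6.6, -4.4]
opening: 0.0295
```

Locked both ways: the force rises beyond y≈.222 going back and y≈.2255 going forward. I recentre to unload, then open.

Emit:
{"op": "drive_tool", "data": {"targets": [0.1, 0, 0, 0, 0, 0, 0.8, 0.2, 0, 0, 0, 0, 0, 0.8, 0.3, 0, 0, 0, 0, 0, 0.8, 0.33, 0, 0, 0, 0, 0, 0.8]}}

```text
t: 17.5
ee_pos: [0.4916, 0.2223, 0.2199]
tool_rot: [2.266, 2.176, 0.004]
force: [5.4, -1.5, 3.0]
opening: 0.03
```

Emit:
{"op": "drive_tool", "data": {"targets": [0.05, 0, 0, 0, 0, 0, 0.8, 0.05, 0, 0, 0, 0, 0, 0.1, 0.05, 0, 0, 0, 0, 0, -0.2, 0.05, 0, 0, 0, 0, 0, -0.4, 0.05, 0, 0, 0, 0, 0, -0.4]}}

```text
t: 18.0
ee_pos: [0.4904, 0.2224, 0.2192]
tool_rot: [-2.265, -2.175, 0.002]
force: [0.1, 0.6, -0.3]
opening: 0.0599
```

Emit:
{"op": "drive_tool", "data": {"targets": [0, 0, -3, 0, 0, 0, -0.4, 0, 0, -7, 0, 0, 0, -0.4, 0, 0, -11, 0, 0, 0, -0.4, 0, 0, -15, 0, 0, 0, -0.4, 0, 0, -15, 0, 0, 0, -0.4]}}

```text
t: 18.5
ee_pos: [0.4922, 0.2238, 0.3752]
tool_rot: [2.263, 2.172, 0.013]
force: [-0.0, 0.6, -0.0]
opening: 0.0596
```

```bash
python3 - <<'E'
from plant import *; from h import *
s=get_state(); print(s["t"],s["ee_pos"],s["force"],s["opening"])
c=read_camera("scene"); cv2.imwrite("pics/scene6.png",cv2.resize(c["img"],None,fx=1.5,fy=1.5)[:,:,::-1])
c=read_camera("top"); cv2.imwrite("pics/top6.png",cv2.resize(c["img"],None,fx=1.5,fy=1.5)[:,:,::-1])
pickle.dump(c,open("top6.pkl","wb"))
E
```

```text
18.5 [0.49217365 0.22375108 0.37519226] [-0.01232081  0.62750837 -0.0239536 ] 0.05962485692353538
```

View pics/scene6.png

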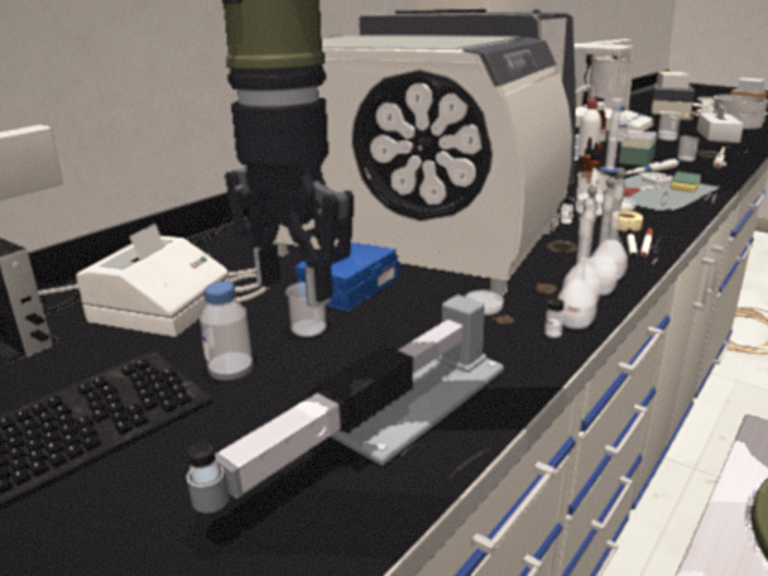

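View pics/top6.png

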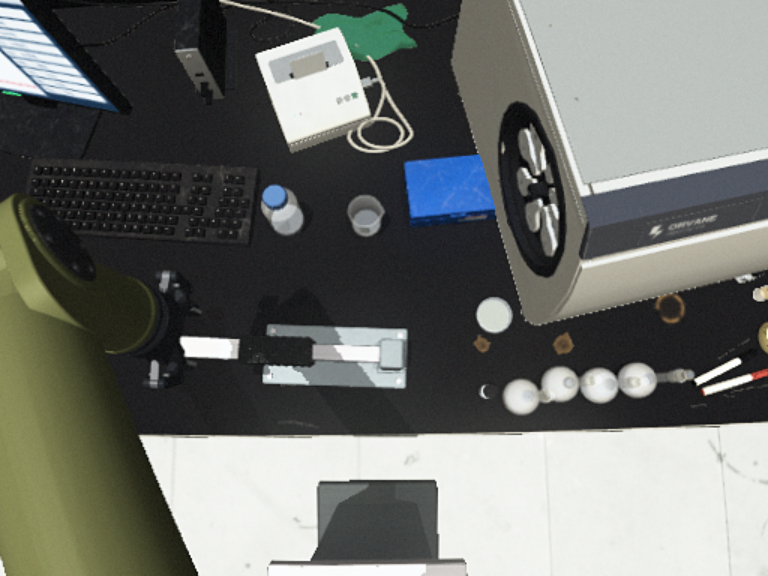

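The pictures show the tube drawn out, the gripper clear above it, and the beaker, bottle and vial still standing. One check of the draw-out distance before handing in.

```bash
python3 - <<'E'
from plant import *; from h import *
c=pickle.load(open("top6.pkl","rb"));a=pickle.load(open("top0.pkl","rb"))
print("boot rear/front edge now", onz(c,[(313/1.5-.3,234.5),(240/1.5-.3,232.5)],.087)[:,1],"before -0.0197, 0.0934")
d=cv2.absdiff(c["img"],a["img"]).max(2)
for n,(x0,x1,y0,y1) in dict(beaker=(228,260,125,162),bottle=(172,205,120,160),vial=(316,334,252,270)).items(): print(n,(d[y0:y1,x0:x1]>60).sum())
hand_in(); print(get_state()["t"])
E
```

```text
boot rear/front edge now [0.07831354 0.19181272] before -0.0197, 0.0934
beaker 0
bottle 0
vial 0
the job is handed in; nothing more can be done
the job is handed in; nothing more can be done
```

The tube is drawn out about 98 mm and by feel locked in its rear hole, and the job is handed in. `hand_in()` gave no verdict.

- **Squeeze:** I gripped the tube over the button at 20 N until the opening read 29.8 mm, which is flush with the 30 mm tube.
- **Pull:** I drew the tube out in small steps. The button went under the wall at about 10 N, then the tube slid at about 4 N.
- **Finding the hole:** The force dropped to about 0 at roughly 99 mm of tool travel, when the button sprang out. I never pulled with more than about 10 N at the wrist.
- **Locking check:** The force rose at a stop both ways, to 7.4 N forward and 6.6 N back. I then centred the tube, opened the gripper and lifted clear.

**Last checks:**
- The top camera puts the boot's edges 98 mm further out than at the start, within the 63–121 mm allowed.
- The beaker, bottle and vial show no change from the first picture.
- The force on the tool is about 0.6 N with the gripper clear.

**Uncertain points:**
- The play I felt between the two stops was about 3 mm, more than the 2 mm from the hole sizes. I put that down to the seat and pads giving.
- The button is hidden under the boot, so I judged that it is fully out by feel only.

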